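# Close up the spice row with the rack's sliding stop

## Robot

A 6-joint arm with a two-finger parallel gripper is mounted at the origin on a cart in front of the work surface, level with it; the furniture and walls round the work are solid. World frame = base frame: x ahead of the robot, y to its left, z up, the work surface at z = 0. Lengths are in m, angles in rad, forces in N, time in s.
With the tool pointing down it reaches from about 0.225 to 0.875 m from the base axis. Payload 3.4 kg.
Tool frame: the origin (TCP) lies between the finger pads; the fingertips stand 25 mm ahead of it and the grasp point (between the pads) lies 6 mm ahead of it; z points along the fingers, y is the line along which they close (so a half turn about z gives the same grasp; the last joint's range is limited). The gripper opens to 85 mm and grips with 20 to 120 N. Pads are 22 mm wide; open, the fingers measure 114 mm over their backs; the gripper's body (76 mm by 85 mm) begins 54 mm behind the grasp point. The pads swing forward as they close: fully open they stand 13 mm farther back than shut.
Start: joints at [1.004, 0.276, 1.505, -0, 1.361, -0.121], TCP at [0.248, 0.519, 0.256] pointing down, gripper open.
Joint ranges: [-2.89, 2.89], [-0.75, 2.08], [0.22, 2.7], [-1.18, 4.32], [0.11, 2.71], [-2.7, 2.7]. Speed limits (rad/s): [2.57, 2.57, 3.14, 3.14, 3.14, 3.14].

## Interface

Orientations are given as a unit quaternion [w, x, y, z].
In Python, from rig import manip, cams, ticket gives the robot as it stands.
- The arm moves only by the tool step_arm, never from a script. Its argument "increments" is a list of rows, each an object with "dp": the shift along the world's x, y, z each as a share of 0.2 m, from -1 to 1, a list of three; "yaw": the turn about the world's z as a share of 0.15 rad, from -1 to 1; "grip": the opening, from 0 (shut) to 1 (fully open). In form: [{"dp": [tx, ty, tz], "yaw": yaw, "grip": grip}, ...]. A call has 1 to 5 rows; each row shifts and turns the commanded pose from where the row before left it; what a row does not reach is not made up. A row lasts 1/8 s, in which the tool goes at most 62.5 mm and 10.7 degrees, less where a joint would pass 70% of its speed; a pose out of reach is approached as far as the arm can. A call with a number of a shift or a turn outside -1 to 1 is refused whole. A call with a gripper value outside its range is refused whole. The fingers move at their own pace and stop on an object; "squeeze" is the grip in N (left out, the last holds). Time passes only in rows, so rows that do not move let the fingers close. It gives the time, the measured TCP pose, the force, the opening and the grip force at its end, in the units of the state.
- manip.get_state(): the state, without advancing time (a new reading comes with each control period).
- cams.get_image(name): name is "side" or "top" or "wrist"; returns the picture (400x640x3 uint8, blue, green, red); there is no depth.
- cams.get_calibration(name): a dict with "fx", "fy", "cx", "cy" (pixels), "extrinsics" (4x4, takes a point from camera to world coordinates). Camera axes: x right, y up, looking along -z (the intrinsics and any distortion apply to the point x, -y, -z); pixel columns grow to the right and rows downward; lengths in m; the calibration is good to about 2 mm. A picture is of the moment at which its call begins: read the wrist's pose just before it. get_calibration takes no time and is no camera call; for the wrist camera it gives the pose at the moment of the call.
- ticket.sign_off(): hands the job in; it is judged then, once.
The state is a dict: "clock": time; "qpos": joint angles; "qd": joint speeds; "effort": joint torques, N m; "position": TCP position; "ee_rot": TCP orientation; "contact_force": force on the tool from outside, world axes, zero at the start; "moment": the same for the moment, N m; "width": finger opening in m; "gripper_force": force on a finger pad.
Only numpy, scipy, OpenCV 4.12 (cv2) and the standard library are available. Lean on these libraries where they do the work, as an engineer would, in place of code of your own. Each camera call takes 0.05 s, during which the arm holds its last target. There are 200 camera calls.

## Task

The jars in the spice rack stand loose with gaps between them. With a fingertip against its tab, push the rack's sliding stop along the rail so that it closes the row up against the end stop at the left, and leave it clicked into the last notch that the jars let it reach; do not pinch the stop or force it hard. Move the jars with the stop only, keep them standing, and leave everything else on the worktop alone.

Things in the scene. Friction and masses are not known exactly. Their poses are not given: they have to be found in the camera images.
- rack: Wooden spice rack, fixed to the worktop: straight open channel, 440 long, base 82 wide. Origin: centre of its underside; y along the channel towards the end stop (robot's left), x away from the robot, z up. Floor 12 above the worktop, channel 45 wide; back wall 58 high, front wall 38 high, with the steel rail on it.
- rail_mid (a point): Middle of the rail, on its top (46 above the worktop), at rack x = -0.0285, y = 0. The steel rail runs the rack's whole length; ten V notches, 10 wide and 4 deep, are cut across its top every 20 mm, at rack y -0.184, -0.164 ... -0.004. A spring ball under the sliding stop, 24 mm behind its face, clicks into them.
- stop (a joint): Sliding stop along the rail, m: 0 at the right end, growing towards the end stop, to 0.2. It sits in a notch at 0.010, 0.030, 0.050 ... 0.190 (every 0.020). Left within 3 mm of a notch it draws itself in unless jars hold it back; between notches it stays. Pushed slowly, sliding takes 2 N, leaving a notch 6 to 10 N; the jars add up to 4 N. Rack y of its face = value - 0.170.
- stop_face (a point): Point in the jar-side face (towards rack +y) of the sliding stop, on the channel's centre line, 50 above the worktop. The face is a dark steel plate, 42 wide, from 15 to 89 above the worktop.
- stop_tab (a point): Centre of the sliding stop's finger tab, 75 above the worktop: its dark steel plate carried on over the rail towards the robot, free in front of the rack. 8 thick along the rail (flush with the jar-side face, 4 mm towards the jars from here), 46 long (rack x -0.090 to -0.044), 44 high (53 to 97 above the worktop). Can be pushed from either side.
- stop_saddle (a point): Top of the spring housing on the sliding stop's saddle, over the rail (rack x -0.0285), right of the plate, 70 above the worktop. The saddle, rack x -0.040 to -0.017, reaches 44 mm back from the stop's jar-side face; the plunger's cap on top of the housing reaches 76 above the worktop.
- end_stop: The end stop at the left of the rack: a like dark steel plate across the channel, without tab, clamped to the rail by a thumbscrew; it does not move, but it is set at a different place each time. Origin: in its jar-side face on the channel's centre line, at worktop height; axes as the rack's. The plate reaches 89 above the worktop.
- jar_black: Round spice jar, black cap, 41 in diameter, 105 high, loose in the rack. Origin at the centre of its foot. The four jars stand in the channel in any order, with gaps; closed up they take 164 mm (4 x 41) between the two stops' faces.
- jar_brown1: Round spice jar with a dark brown cap, 41 in diameter, 105 high, loose in the rack. Origin at the centre of its foot.
- jar_brown2: Another round spice jar of the same kind, 41 in diameter, 105 high, loose in the rack. Origin at the centre of its foot.
- jar_brown3: A third such jar with a dark brown cap, 41 in diameter, 105 high, loose in the rack. Origin at the centre of its foot.
- grey_jar: Bystander, to be left alone: spice jar with a pale grey cap, 44 wide, 109 high, on the worktop in front of the rack's left part. Origin at the centre of its foot.
- pot: Bystander, to be left alone: low round pot, 63 in diameter, 34 high, on the worktop in front of the rack's left part. Origin at the centre of its foot.
- mug: Bystander, to be left alone: small pale mug, 60 in diameter, 50 high, on the worktop beyond the rack's right end. Origin at the centre of its foot.
- spoon: Bystander, to be left alone: teaspoon 137 long, lying at the front right. Origin at its centre, underside.
Mind the look-alikes: they are no part of the job. Leave any green look-alike of the jar_black alone. What is shaped like the jar_brown1 but pink is not meant.

How it is judged:
At the end, for the whole second after the job is handed in: The sliding stop rests within 3 mm of a notch, with no more than 187 mm between the faces of the two stops (the closed row is 164, a notch step 20); the four jars stand upright (within 0.1 rad) and at rest on the rack's floor between the stops ((value of joint stop between 0.087 and 0.093 m or value of joint stop between 0.107 and 0.113 m or value of joint stop between 0.127 and 0.133 m or value of joint stop between 0.147 and 0.153 m or value of joint stop between 0.167 and 0.173 m or value of joint stop between 0.187 and 0.193 m) and y of stop_face in the frame of end_stop above -0.187 m and velocity of joint stop between -0.005 and 0.005 m/s and angle between each of jar_black, jar_brown1, jar_brown2, jar_brown3's own z axis and vertical below 0.1 rad and height (world z) of jar_black between 0.006 and 0.018 m and linear speed of each of jar_black, jar_brown1, jar_brown2, jar_brown3 below 0.02 m/s and y of each of jar_black, jar_brown1, jar_brown2, jar_brown3 in the frame of end_stop below 0 m and y of each of jar_black, jar_brown1, jar_brown2, jar_brown3 in the frame of stop_face above 0 m and x of jar_black in the frame of rack between -0.012 and 0.012 m and height (world z) of jar_brown1 between 0.006 and 0.018 m and x of jar_brown1 in the frame of rack between -0.012 and 0.012 m and height (world z) of jar_brown2 between 0.006 and 0.018 m and x of jar_brown2 in the frame of rack between -0.012 and 0.012 m and height (world z) of jar_brown3 between 0.006 and 0.018 m and x of jar_brown3 in the frame of rack between -0.012 and 0.012 m); the robot touches nothing.
It fails at once if the stop is pinched: its tab is pressed on both sides at once (contact force between the fingers and stop_c0 above 1.5 N and contact force between the fingers and stop_c1 above 1.5 N).
It fails at once if the stop is forced: more than 60 N between the fingers and the stop (contact force between the fingers and stop above 60 N).
It fails at once if a jar in the rack is touched by the robot (more than 2 N) (contact force between any of the fingers, the arm and jar_black above 2 N or contact force between any of the fingers, the arm and jar_brown1 above 2 N or contact force between any of the fingers, the arm and jar_brown2 above 2 N or contact force between any of the fingers, the arm and jar_brown3 above 2 N).
It fails at once if a jar in the rack is lifted (by more than 20 mm) or tipped (by more than 20 degrees) (height (world z) of any of jar_black, jar_brown1, jar_brown2, jar_brown3 above 0.032 m or angle between any of jar_black, jar_brown1, jar_brown2, jar_brown3's own z axis and vertical above 0.35 rad).
It fails at once if one of the other things on the worktop is moved by more than 20 mm (distance of any of grey_jar, pot, mug, spoon from where it was at the start of the episode above 0.02 m).
It also fails if it takes over 40 s, if anything falls off the work surface, if the arm or the gripper's body presses on something with over 40 N, if the wrist force passes 120 N, or if a joint passes its speed limit or range.

## Working session

There is one attempt and no reset: what is moved stays moved. The work goes in short steps, Python scripts to look and compute and a tool call to move; the robot and the scene stay as the last step left them, time stands still between calls to the robot, and variables do not carry over. Pictures are saved under pics/ and viewed, at most 10 in all, crops included, and the job is handed in when it is done.

Besides the shell and the picture viewer there is one more tool, called after ">>>" as name(argument=value, ...) on one line, values as JSON. step_arm: Moves the arm, as the interface text tells. Shift numbers are shares of 0.2 m and turn numbers shares of 0.15 rad, none past 1 either way. Its arguments: {"type":"object","properties":{"increments":{"type":"array"},"squeeze":{"type":"number"}},"required":["increments"]}

```bash
mkdir -p pics; python3 - <<'E'
from rig import manip, cams
import cv2,numpy as np
print(manip.get_state())
for n in ("top","side"):
    im=cams.get_image(n); cv2.imwrite(f"pics/{n}0.png",im)
    c=cams.get_calibration(n); print(n,{k:(np.round(v,4).tolist() if k=="extrinsics" else v) for k,v in c.items()})
E
```

```text
{'clock': 0.0, 'qpos': array([ 1.00399548e+00,  2.76580700e-01,  1.50612524e+00,  4.45493680e-06,
        1.36072275e+00, -1.21013761e-01]), 'qd': array([-3.19529053e-04,  1.84344518e-04,  7.38785077e-04, -2.05878647e-05,
        1.55832534e-03,  7.05688678e-04]), 'effort': array([ 1.46727354e-03, -4.16756094e+01, -2.45806092e+01, -2.01236671e-04,
        1.11288676e-02, -1.41925059e-05]), 'position': array([0.24766812, 0.5183859 , 0.25545098]), 'ee_rot': array([-3.11577813e-04,  2.21052867e-01,  9.75261394e-01, -8.63530897e-04]), 'contact_force': array([1.0319591 , 0.7010263 , 0.09461523]), 'moment': array([-0.04764129,  0.02604879,  0.02778341]), 'gripper_force': 0.0, 'width': 0.08533751732281841}
top {'fx': 390.4405638502321, 'fy': 390.4405638502321, 'cx': 317.84987448691953, 'cy': 192.47606744068793, 'extrinsics': [[0.02, 0.9939, -0.1087, 0.4476], [-0.9997, 0.0187, -0.0127, -0.0508], [-0.0106, 0.1089, 0.994, 0.9274], [0.0, 0.0, 0.0, 1.0]]}
side {'fx': 387.0490775822008, 'fy': 387.0490775822008, 'cx': 317.90320331432287, 'cy': 197.5801462122487, 'extrinsics': [[0.9576, 0.1263, -0.2588, 0.2979], [-0.2873, 0.357, -0.8888, -0.8996], [-0.0198, 0.9255, 0.3782, 0.4338], [0.0, 0.0, 0.0, 1.0]]}
```

View pics/top0.png

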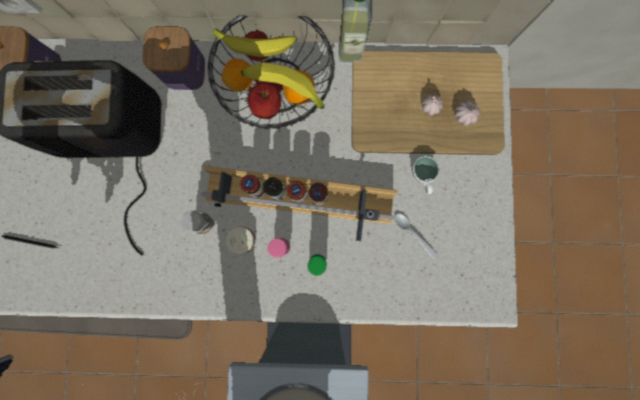

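View pics/side0.png

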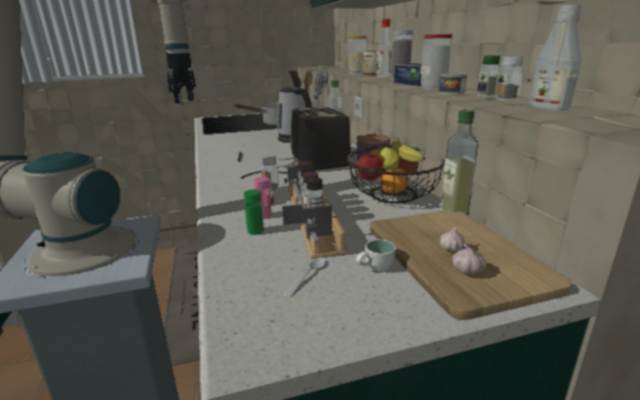

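The top view shows the rack running from about (205,175) to (395,210). The end stop is near (222,188) and the sliding stop's plate and tab are near (361,215). Pink and green look-alikes stand in front, the spoon is to the right of the tab. I'll enlarge that area.

```bash
python3 - <<'E'
import cv2
im=cv2.imread("pics/top0.png")[150:280,190:410]
im=cv2.convertScaleAbs(im,alpha=1.6,beta=10)
cv2.imwrite("pics/crop0.png",cv2.resize(im,(792,468),interpolation=cv2.INTER_CUBIC))
E
```

```text
(no output)
```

View pics/crop0.png

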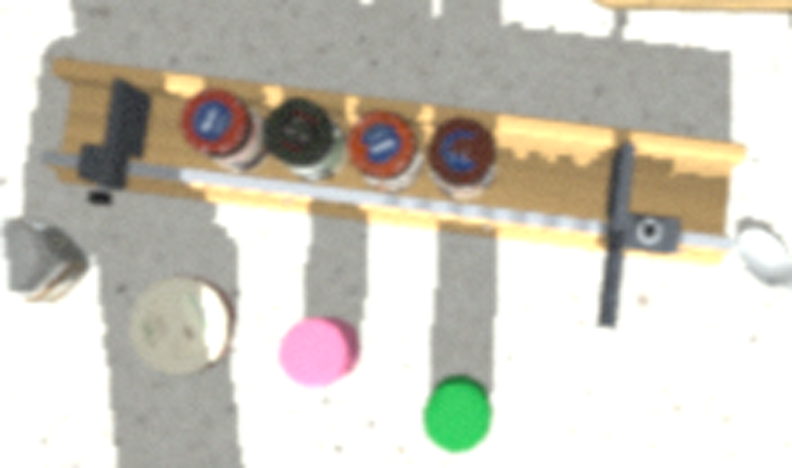

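```bash
cat > h.py <<'E'
import numpy as np
from rig import manip, cams
def ray(n,u,v,z):
    c=cams.get_calibration(n); E=np.array(c["extrinsics"])
    d=E[:3,:3]@np.array([(u-c["cx"])/c["fx"],-(v-c["cy"])/c["fy"],-1]); o=E[:3,3]
    return o+d*(z-o[2])/d[2]
E
python3 - <<'E'
from h import *
C=lambda a,b,z: ray("top",190+a/3.6,150+b/3.6,z)
R=C(735,241,.046);L=C(42,157,.046)
y=(L-R);print("rail",R,L,np.linalg.norm(y)); y/=np.linalg.norm(y); x=np.array([y[1],-y[0],0])
O=(R+L)/2+.0285*x; O[2]=0; print("rack",O,"yaw",np.arctan2(-y[0],y[1]))
for n,p in dict(tabnear=(608,325,.097),tabtopR=(618,260,.097),platefar=(625,145,.089),saddle=(650,231,.076),endtopfar=(122,84,.089),endtopnear=(108,150,.089),j1=(215,122,.117),j2=(300,133,.117),j3=(382,148,.117),j4=(461,153,.117),spoon=(740,235,.01),green=(458,413,.1),pink=(318,352,.1)).items():
    w=C(*p); d=w-O; print(n,w.round(4),"rack",round(d@x,4),round(d@y,4))
E
```

```text
rail [ 0.4917954  -0.21242235  0.046     ] [0.53637603 0.22500544 0.046     ] 0.439693656221713
rack [0.54243885 0.00340193 0.        ] yaw -0.1015647160605454
tabnear [ 0.4386 -0.1288  0.097 ] rack -0.0899 -0.142
tabtopR [ 0.4767 -0.1343  0.097 ] rack -0.0514 -0.1437
platefar [ 0.5459 -0.1388  0.089 ] rack 0.0179 -0.1411
saddle [ 0.4953 -0.1556  0.076 ] rack -0.0307 -0.163
endtopfar [0.5773 0.1653 0.089 ] rack 0.0183 0.1646
endtopnear [0.537  0.1719 0.089 ] rack -0.0225 0.1671
j1 [0.5516 0.1028 0.117 ] rack -0.0009 0.0998
j2 [0.5461 0.053  0.117 ] rack -0.0014 0.0497
j3 [0.5382 0.005  0.117 ] rack -0.0044 0.0012
j4 [ 0.5362 -0.0409  0.117 ] rack -0.0018 -0.0447
spoon [ 0.4976 -0.2223  0.01  ] rack -0.0218 -0.2291
green [ 0.3862 -0.042   0.1   ] rack -0.1509 -0.061
pink [0.4196 0.0405 0.1   ] rack -0.126 0.0244
```

>>> step_arm(increments=[{"dp": [0.074,-0.2475,0],"yaw": -0.488,"grip": 0},{"dp": [0.074,-0.2475,0],"yaw": -0.488,"grip": 0},{"dp": [0.074,-0.2475,0],"yaw": -0.488,"grip": 0},{"dp": [0.074,-0.2475,0],"yaw": -0.488,"grip": 0},{"dp": [0.074,-0.2475,0],"yaw": -0.488,"grip": 0}], squeeze=20)

```text
clock: 0.72
position: [0.322, 0.2697, 0.2561]
ee_rot: [0.0, 0.396, 0.918, -0.0]
contact_force: [0.7, 0.5, 0.3]
width: 0.0002
gripper_force: 0.0
```

>>> step_arm(increments=[{"dp": [0.074,-0.2475,0],"yaw": -0.488,"grip": 0},{"dp": [0.074,-0.2475,0],"yaw": -0.488,"grip": 0},{"dp": [0.074,-0.2475,0],"yaw": -0.488,"grip": 0},{"dp": [0.074,-0.2475,0],"yaw": -0.488,"grip": 0},{"dp": [0.074,-0.2475,0],"yaw": -0.488,"grip": 0}])

```text
clock: 1.35
position: [0.3959, 0.0222, 0.2562]
ee_rot: [0.0, 0.557, 0.831, 0.0]
contact_force: [0.6, 0.1, 0.9]
width: -0.0001
gripper_force: 0.0
```

>>> step_arm(increments=[{"dp": [0.074,-0.2475,0],"yaw": -0.488,"grip": 0},{"dp": [0.074,-0.2475,0],"yaw": -0.488,"grip": 0},{"dp": [0.074,-0.2475,0],"yaw": -0.488,"grip": 0},{"dp": [0.074,-0.2475,0],"yaw": -0.488,"grip": 0},{"dp": [0,0,0],"yaw": 0,"grip": 0}])

```text
clock: 1.98
position: [0.456, -0.1775, 0.2556]
ee_rot: [0.0, 0.672, 0.74, -0.0]
contact_force: [0.3, 0.4, 0.3]
width: 0.0001
gripper_force: 0.0
```

```bash
python3 - <<'E'
from h import *
from scipy.spatial.transform import Rotation as R
s=manip.get_state(); q=s["ee_rot"]; M=R.from_quat(np.r_[q[1:],q[0]]).as_matrix()
print(s["clock"],s["position"],"tool y ang",np.arctan2(M[1,1],M[0,1]),M[:,2],s["width"],s["contact_force"])
E
```

```text
1.975 [ 0.45602804 -0.17748466  0.25561929] tool y ang 0.09600651561438424 [-2.05933070e-04 -8.70008883e-04 -9.99999600e-01] 0.00012064032752024076 [0.34505516 0.37803029 0.28860807]
```

>>> step_arm(increments=[{"dp": [0,0,-0.25],"yaw": 0,"grip": 0},{"dp": [0,0,-0.25],"yaw": 0,"grip": 0},{"dp": [0,0,-0.2],"yaw": 0,"grip": 0},{"dp": [0,0,-0.14],"yaw": 0,"grip": 0},{"dp": [0,0,0],"yaw": 0,"grip": 0}])

```text
clock: 2.6
position: [0.4531, -0.1722, 0.0865]
ee_rot: [-0.003, 0.67, 0.742, -0.001]
contact_force: [-0.1, 0.1, 0.5]
width: -0.0
gripper_force: 0.0
```

```bash
python3 - <<'E'
from h import *
import cv2
a=cams.get_image("side")[150:280,230:400]; b=cams.get_image("wrist")
a=cv2.resize(cv2.convertScaleAbs(a,alpha=1.5),(523,400),interpolation=cv2.INTER_CUBIC)
b=cv2.resize(b,(277,173)); p=np.zeros((400,800,3),np.uint8); p[:,:523]=a; p[:173,523:]=b
cv2.imwrite("pics/b.png",p)
E
```

```text
(no output)
```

View pics/b.png

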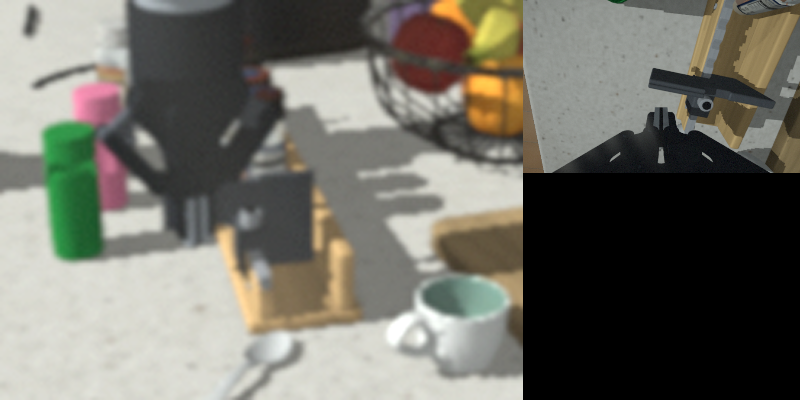

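Side view: the shut fingers at (195,220) are in front of the rack. The wrist inset shows them at (660,118), just right of the tab at (670,80), with clear space to the saddle. Now I'll close the gap.

>>> step_arm(increments=[{"dp": [0.005,0.025,0],"yaw": 0,"grip": 0},{"dp": [0.005,0.025,0],"yaw": 0,"grip": 0},{"dp": [0.003,0.025,0],"yaw": 0,"grip": 0},{"dp": [0.003,0.025,0],"yaw": 0,"grip": 0}])

```text
clock: 3.2
position: [0.4585, -0.1538, 0.0886]
ee_rot: [0.0, 0.671, 0.742, 0.0]
contact_force: [0.3, 0.2, 0.5]
width: -0.0
gripper_force: 0.0
```

>>> step_arm(increments=[{"dp": [0.001,0.01,0],"yaw": 0,"grip": 0},{"dp": [0.001,0.01,0],"yaw": 0,"grip": 0}])

```text
clock: 3.45
position: [0.4588, -0.15, 0.0883]
ee_rot: [0.0, 0.671, 0.742, 0.0]
contact_force: [-0.5, -0.4, 0.8]
width: 0.0
gripper_force: 0.0
```

>>> step_arm(increments=[{"dp": [0.001,0.01,0],"yaw": 0,"grip": 0},{"dp": [0.001,0.01,0],"yaw": 0,"grip": 0}])

```text
clock: 3.7
position: [0.4592, -0.1461, 0.0883]
ee_rot: [0.0, 0.671, 0.742, 0.0]
contact_force: [0.5, 0.3, -0.0]
width: 0.0002
gripper_force: 0.0
```

>>> step_arm(increments=[{"dp": [0.001,0.01,0],"yaw": 0,"grip": 0},{"dp": [0.001,0.01,0],"yaw": 0,"grip": 0}])

```text
clock: 3.95
position: [0.4595, -0.1437, 0.0884]
ee_rot: [0.001, 0.67, 0.742, -0.001]
contact_force: [-1.1, -5.7, -0.8]
width: 0.0
gripper_force: 2.9
```

>>> step_arm(increments=[{"dp": [0.001,0.01,0],"yaw": 0,"grip": 0},{"dp": [0.001,0.01,0],"yaw": 0,"grip": 0}])

```text
clock: 4.2
position: [0.4599, -0.1387, 0.0883]
ee_rot: [0.0, 0.671, 0.742, -0.0]
contact_force: [-0.8, -2.2, 0.1]
width: 0.0001
gripper_force: 1.1
```

>>> step_arm(increments=[{"dp": [0.001,0.01,0],"yaw": 0,"grip": 0},{"dp": [0.001,0.01,0],"yaw": 0,"grip": 0},{"dp": [0.001,0.01,0],"yaw": 0,"grip": 0}])

```text
clock: 4.58
position: [0.4607, -0.1318, 0.0883]
ee_rot: [-0.0, 0.671, 0.742, 0.0]
contact_force: [-0.1, 0.0, -0.3]
width: -0.0001
gripper_force: 0.3
```

>>> step_arm(increments=[{"dp": [0.001,0.01,0],"yaw": 0,"grip": 0},{"dp": [0.001,0.01,0],"yaw": 0,"grip": 0},{"dp": [0.001,0.01,0],"yaw": 0,"grip": 0}])

```text
clock: 4.95
position: [0.4611, -0.1258, 0.0883]
ee_rot: [-0.0, 0.671, 0.742, 0.0]
contact_force: [-0.4, -0.1, 0.3]
width: -0.0
gripper_force: 0.0
```

>>> step_arm(increments=[{"dp": [0.001,0.01,0],"yaw": 0,"grip": 0},{"dp": [0.001,0.01,0],"yaw": 0,"grip": 0},{"dp": [0.001,0.01,0],"yaw": 0,"grip": 0},{"dp": [0.001,0.01,0],"yaw": 0,"grip": 0},{"dp": [0.001,0.01,0],"yaw": 0,"grip": 0}])

```text
clock: 5.58
position: [0.4621, -0.116, 0.0883]
ee_rot: [-0.0, 0.671, 0.742, 0.0]
contact_force: [-0.8, -1.9, -0.2]
width: -0.0
gripper_force: 0.9
```

>>> step_arm(increments=[{"dp": [0.0012,0.012,0],"yaw": 0,"grip": 0},{"dp": [0.0012,0.012,0],"yaw": 0,"grip": 0},{"dp": [0.0012,0.012,0],"yaw": 0,"grip": 0},{"dp": [0.0012,0.012,0],"yaw": 0,"grip": 0},{"dp": [0.0012,0.012,0],"yaw": 0,"grip": 0}])

```text
clock: 6.2
position: [0.4633, -0.1049, 0.0884]
ee_rot: [0.001, 0.67, 0.742, -0.001]
contact_force: [-1.6, -7.0, -0.8]
width: -0.0002
gripper_force: 3.3
```

>>> step_arm(increments=[{"dp": [0.0012,0.012,0],"yaw": 0,"grip": 0},{"dp": [0.0012,0.012,0],"yaw": 0,"grip": 0},{"dp": [0.0012,0.012,0],"yaw": 0,"grip": 0},{"dp": [0.0012,0.012,0],"yaw": 0,"grip": 0},{"dp": [0.0012,0.012,0],"yaw": 0,"grip": 0}])

```text
clock: 6.82
position: [0.4646, -0.0917, 0.0883]
ee_rot: [-0.0, 0.671, 0.742, 0.0]
contact_force: [-0.3, -0.6, 0.3]
width: -0.0001
gripper_force: 0.3
```

>>> step_arm(increments=[{"dp": [0.001,0.01,0],"yaw": 0,"grip": 0},{"dp": [0.001,0.01,0],"yaw": 0,"grip": 0},{"dp": [0.001,0.01,0],"yaw": 0,"grip": 0},{"dp": [0.001,0.01,0],"yaw": 0,"grip": 0},{"dp": [0.001,0.01,0],"yaw": 0,"grip": 0}])

```text
clock: 7.45
position: [0.4654, -0.0834, 0.0883]
ee_rot: [0.001, 0.67, 0.742, -0.001]
contact_force: [-1.5, -4.7, -0.4]
width: 0.0001
gripper_force: 2.7
```

>>> step_arm(increments=[{"dp": [0.001,0.01,0],"yaw": 0,"grip": 0},{"dp": [0.001,0.01,0],"yaw": 0,"grip": 0},{"dp": [0.001,0.01,0],"yaw": 0,"grip": 0},{"dp": [0.001,0.01,0],"yaw": 0,"grip": 0},{"dp": [0.001,0.01,0],"yaw": 0,"grip": 0}])

```text
clock: 8.07
position: [0.4666, -0.0718, 0.0883]
ee_rot: [-0.0, 0.671, 0.742, 0.0]
contact_force: [0.1, 0.0, 0.2]
width: 0.0001
gripper_force: 0.3
```

```bash
python3 - <<'E'
from h import *
import cv2
a=cams.get_image("top")[150:250,190:410]; cv2.imwrite("pics/c_raw.png",a)
a=cv2.resize(cv2.convertScaleAbs(a,alpha=1.6,beta=10),(792,360),interpolation=cv2.INTER_CUBIC)
cv2.imwrite("pics/c.png",a)
E
```

```text
(no output)
```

View pics/c.png

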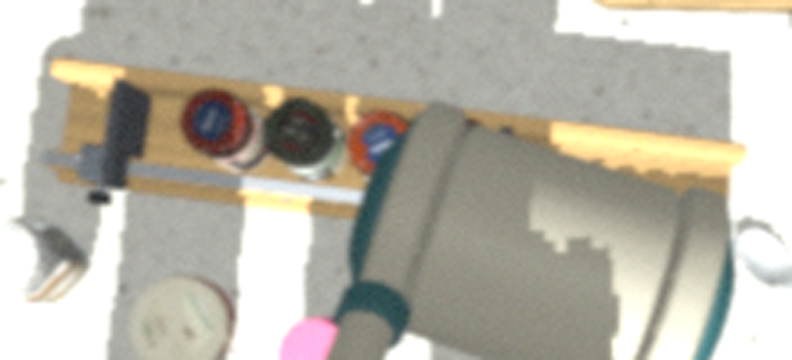

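The top view shows the arm hiding the stop. Jars are still upright at (215,122), (300,133) and (380,145). I'll keep pushing slowly.

>>> step_arm(increments=[{"dp": [0.001,0.01,0],"yaw": 0,"grip": 0},{"dp": [0.001,0.01,0],"yaw": 0,"grip": 0},{"dp": [0.001,0.01,0],"yaw": 0,"grip": 0},{"dp": [0.001,0.01,0],"yaw": 0,"grip": 0},{"dp": [0.001,0.01,0],"yaw": 0,"grip": 0}])

```text
clock: 8.75
position: [0.4675, -0.0637, 0.0884]
ee_rot: [0.001, 0.67, 0.742, -0.001]
contact_force: [-1.3, -7.4, 0.7]
width: 0.0001
gripper_force: 3.4
```

>>> step_arm(increments=[{"dp": [0.001,0.01,0],"yaw": 0,"grip": 0},{"dp": [0.001,0.01,0],"yaw": 0,"grip": 0},{"dp": [0.001,0.01,0],"yaw": 0,"grip": 0},{"dp": [0.001,0.01,0],"yaw": 0,"grip": 0},{"dp": [0.001,0.01,0],"yaw": 0,"grip": 0}])

```text
clock: 9.38
position: [0.4686, -0.052, 0.0883]
ee_rot: [0.0, 0.671, 0.742, 0.0]
contact_force: [-0.3, -1.1, 0.2]
width: -0.0
gripper_force: 1.1
```

>>> step_arm(increments=[{"dp": [0.001,0.01,0],"yaw": 0,"grip": 0},{"dp": [0.001,0.01,0],"yaw": 0,"grip": 0},{"dp": [0.001,0.01,0],"yaw": 0,"grip": 0},{"dp": [0.001,0.01,0],"yaw": 0,"grip": 0},{"dp": [0.001,0.01,0],"yaw": 0,"grip": 0}])

```text
clock: 10.0
position: [0.4693, -0.0438, 0.0883]
ee_rot: [0.001, 0.67, 0.742, -0.002]
contact_force: [-2.4, -7.0, -0.6]
width: 0.0002
gripper_force: 4.0
```

>>> step_arm(increments=[{"dp": [0.001,0.01,0],"yaw": 0,"grip": 0},{"dp": [0.001,0.01,0],"yaw": 0,"grip": 0},{"dp": [0.001,0.01,0],"yaw": 0,"grip": 0}])

```text
clock: 10.38
position: [0.4701, -0.0366, 0.0883]
ee_rot: [0.0, 0.671, 0.742, -0.0]
contact_force: [-0.8, -4.6, -0.4]
width: 0.0004
gripper_force: 2.0
```

>>> step_arm(increments=[{"dp": [0.001,0.01,0],"yaw": 0,"grip": 0},{"dp": [0.001,0.01,0],"yaw": 0,"grip": 0},{"dp": [0.001,0.01,0],"yaw": 0,"grip": 0},{"dp": [0.001,0.01,0],"yaw": 0,"grip": 0}])

```text
clock: 10.88
position: [0.471, -0.0273, 0.0883]
ee_rot: [-0.0, 0.671, 0.741, 0.001]
contact_force: [-0.1, 0.4, -0.1]
width: -0.0001
gripper_force: 0.0
```

>>> step_arm(increments=[{"dp": [0.0008,0.008,0],"yaw": 0,"grip": 0},{"dp": [0,0,0],"yaw": 0,"grip": 0}])

```text
clock: 11.12
position: [0.4712, -0.0262, 0.0884]
ee_rot: [-0.0, 0.671, 0.742, 0.0]
contact_force: [-0.2, 0.6, 0.4]
width: -0.0002
gripper_force: 0.0
```

```bash
python3 - <<'E'
from h import *
import cv2
a=cams.get_image("top")[150:250,190:410]
a=cv2.resize(cv2.convertScaleAbs(a,alpha=1.6,beta=10),(792,360),interpolation=cv2.INTER_CUBIC)
cv2.imwrite("pics/d.png",a)
b=cams.get_image("wrist")
b=cv2.convertScaleAbs(b,alpha=1.5); cv2.imwrite("pics/d2.png",b)
E
```

```text
(no output)
```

View pics/d2.png

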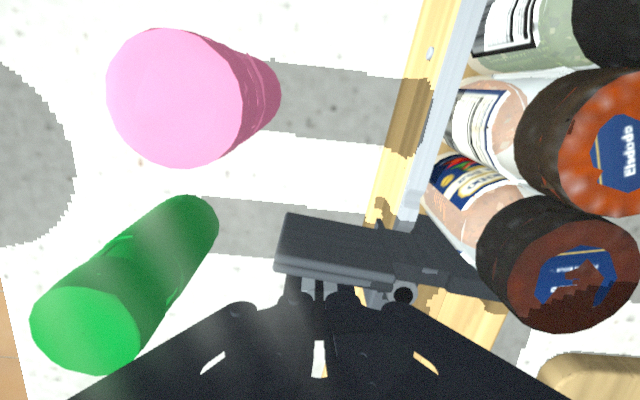

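The wrist view shows the tab at (340,245), just ahead of the fingers, and no force: the stop has clicked in, by my estimate at 0.150. The jars are upright and touching one another. Next I'll measure the gap left at the end stop.

View pics/d.png

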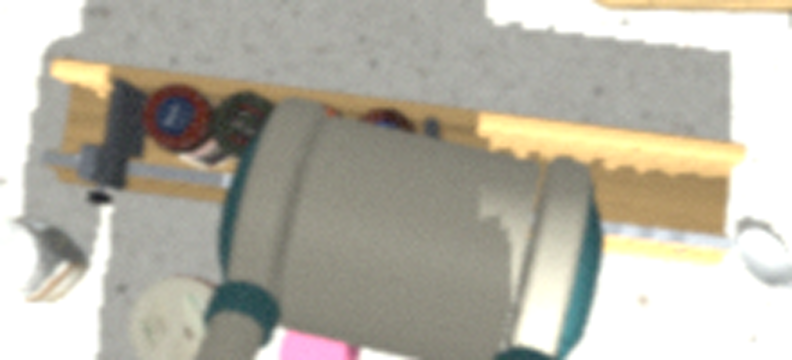

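Jar 1's cap is at (177,115), about 20 mm short of the end stop. That's too close to one notch step to call from here, so I'll back off, lift and look at that gap with the wrist camera.

>>> step_arm(increments=[{"dp": [-0.005,-0.05,0],"yaw": 0,"grip": 0},{"dp": [0,0,0.2],"yaw": 0,"grip": 0},{"dp": [0,0,0.25],"yaw": 0,"grip": 0},{"dp": [0.06,0.2,0.15],"yaw": 0,"grip": 0},{"dp": [0.06,0.2,0],"yaw": 0,"grip": 0}])

```text
clock: 11.85
position: [0.4964, 0.0432, 0.2115]
ee_rot: [0.003, 0.672, 0.741, 0.002]
contact_force: [-0.4, -0.2, 0.7]
width: -0.0
gripper_force: 0.0
```

>>> step_arm(increments=[{"dp": [0,0.15,0],"yaw": 0,"grip": 0},{"dp": [0,0,0],"yaw": 0,"grip": 0},{"dp": [0,0,0],"yaw": 0,"grip": 0}])

```text
clock: 12.22
position: [0.494, 0.0725, 0.2082]
ee_rot: [0.0, 0.671, 0.742, -0.0]
contact_force: [0.5, -0.7, -0.3]
width: -0.0004
gripper_force: 0.0
```

```bash
python3 - <<'E'
from h import *
import cv2
c=cams.get_calibration("wrist"); b=cams.get_image("wrist")
np.save("wc.npy",c["extrinsics"]); print(c["fx"],c["cx"],c["cy"],np.round(c["extrinsics"],3),manip.get_state()["position"])
cv2.imwrite("pics/e.png",cv2.convertScaleAbs(b,alpha=1.4,beta=10))
E
```

```text
339.17457294086836 318.73958223995805 197.0616051151916 [[ 0.995 -0.094 -0.033  0.487]
 [ 0.1    0.943  0.319  0.154]
 [ 0.001 -0.32   0.947  0.326]
 [ 0.     0.     0.     1.   ]] [0.49402959 0.07235325 0.20817973]
```

View pics/e.png

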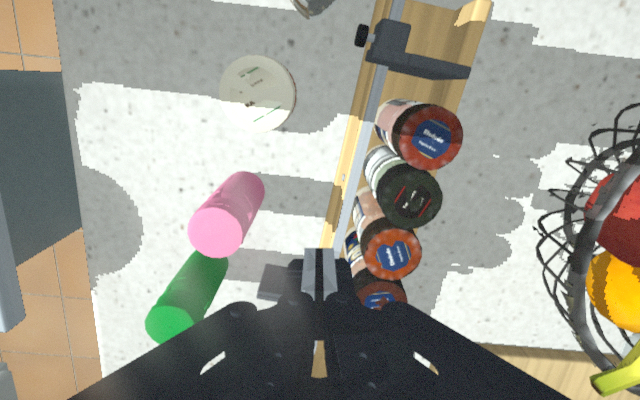

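Wrist view: end plate at (430,68), caps at (431,136), (409,202) and (390,255), with a clear gap between jar 1 and the plate. I'll enlarge that part to get the edges.

```bash
python3 - <<'E'
from h import *
import cv2
b=cv2.imread("pics/e.png")[20:290,330:490]
cv2.imwrite("pics/f.png",cv2.resize(cv2.convertScaleAbs(b[:100],alpha=1.5,beta=20),(800,500),interpolation=cv2.INTER_CUBIC))
E
```

```text
(no output)
```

View pics/f.png

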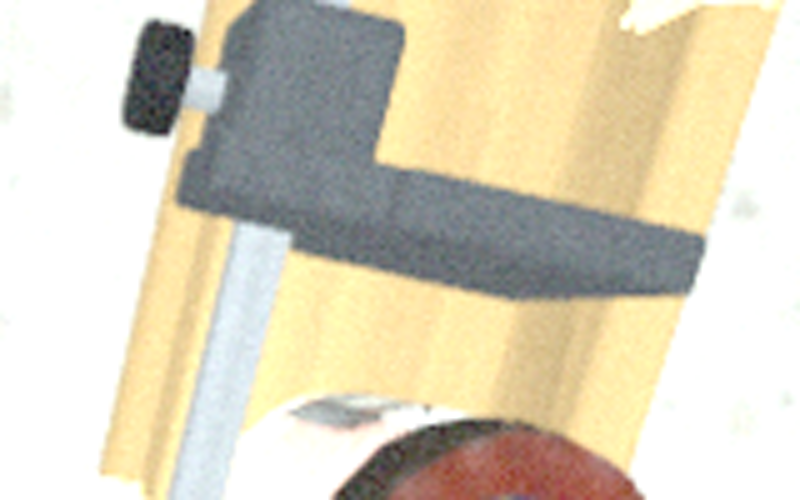

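```bash
python3 - <<'E'
from h import *
E=np.load("wc.npy"); f,cx,cy=339.1746,318.7396,197.0616
def W(u,v,z):
    d=E[:3,:3]@np.array([(u-cx)/f,-(v-cy)/f,-1]); return E[:3,3]+d*(z-E[2,3])/d[2]
O=np.array([.5424,.0034,0]);y=np.array([.1014,.9948,0]);x=np.array([.9948,-.1014,0])
P=lambda u,v:(330+u/5,20+v/5)
for n,p in dict(topcorner=(*P(690,292),.089),backcorner=(*P(705,237),.089),bot1=(*P(510,297),.015),bot2=(*P(400,270),.015),rail=(*P(260,232),.046),j1=(433,135.5,.117),j1top=(*P(510,422),.117),j1bot=(437.5,171,.117),j2=(410,201.5,.117),j3=(390.5,255,.117),railpt=(346,205,.046)).items():
    d=W(*p)-O; print(n,round(d@x,4),round(d@y,4))
E
```

```text
topcorner 0.0255 0.1664
backcorner 0.0252 0.1732
bot1 0.0253 0.1663
bot2 0.0054 0.1667
rail -0.0249 0.1655
j1 0.0043 0.1281
j1top -0.0019 0.1456
j1bot 0.014 0.1073
j2 0.0027 0.0841
j3 0.0007 0.0438
railpt -0.0264 0.0492
```

>>> step_arm(increments=[{"dp": [0,0.1,0.2],"yaw": 0,"grip": 0},{"dp": [-0.1,0.25,0.05],"yaw": 0,"grip": 0},{"dp": [-0.12,0.25,0],"yaw": 0,"grip": 0},{"dp": [-0.12,0.25,0],"yaw": 0,"grip": 0},{"dp": [-0.12,0.25,0],"yaw": 0,"grip": 0}])

```text
clock: 12.9
position: [0.402, 0.2937, 0.2584]
ee_rot: [0.0, 0.672, 0.741, 0.0]
contact_force: [0.8, -0.1, 0.4]
width: 0.0001
gripper_force: 0.0
```

>>> step_arm(increments=[{"dp": [-0.12,0.25,0],"yaw": 0,"grip": 0},{"dp": [-0.12,0.25,0],"yaw": 0,"grip": 0},{"dp": [-0.12,0.2,0],"yaw": 0,"grip": 0},{"dp": [0,0,0],"yaw": 0,"grip": 0},{"dp": [0,0,0],"yaw": 0,"grip": 0}])

```text
clock: 13.52
position: [0.3308, 0.4323, 0.2581]
ee_rot: [0.001, 0.671, 0.741, -0.0]
contact_force: [0.5, -0.8, -0.8]
width: -0.0001
gripper_force: 0.0
```

```bash
python3 - <<'E'
from h import *
import cv2
a=cams.get_image("top")[155:255,195:355]
cv2.imwrite("pics/g.png",cv2.resize(cv2.convertScaleAbs(a,alpha=1.8,beta=15),(800,500),interpolation=cv2.INTER_CUBIC))
E
```

```text
(no output)
```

View pics/g.png

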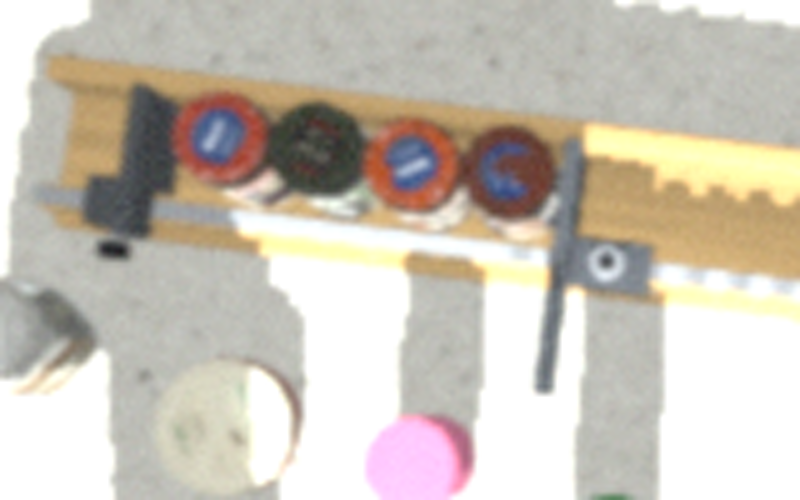

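```bash
python3 - <<'E'
from h import *
O=np.array([.5424,.0034,0]);y=np.array([.1014,.9948,0])
for n,p in dict(stopmid=(573,142,.089),tabnear=(544,388,.097),saddle=(606,262,.076),endL=(134,87,.089),endR=(151,92,.089),c1=(220,137,.117),c2=(318,150,.117),c3=(411,165,.117),c4=(510,172,.117)).items():
    d=ray("top",195+p[0]/5,155+p[1]/5,p[2])-O; print(n,round(d@y,4))
E
```

```text
stopmid -0.0234
tabnear -0.0246
saddle -0.0437
endL 0.1695
endR 0.1618
c1 0.1226
c2 0.0809
c3 0.0414
c4 -0.0002
```

In the top view the stop plate is at (573,142), which puts its face at rack y -0.020 (value 0.150, in a notch). The end stop's face is at about 0.162, so the gap is roughly 182 mm. The row is packed against the stop with about 18 mm of slack, too little for another 20 mm step. The bystanders are unmoved and the arm is clear, so I'm handing in.

```bash
python3 -c "
from rig import ticket
print(ticket.sign_off())"
```

```text
the job is handed in; nothing more can be done
None
```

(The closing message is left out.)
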